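# Fetch the brass gauge from among the jars

## Robot

A 7-joint arm with a two-finger parallel gripper is mounted at the origin on the work surface. World frame = base frame: x ahead of the robot, y to its left, z up, the work surface at z = 0. Lengths are in m, angles in rad, forces in N, time in s.
With the tool pointing down it reaches from about 0.4 to 0.85 m from the base axis. Payload 10.4 kg.
Tool frame: the origin (TCP) lies on the mounting face of the last link; the fingertips stand r.tips_ahead ahead of it and the grasp point (between the pads) lies 164 mm ahead of it (r.tips_ahead is the distance from the TCP to the fingertips, in m); z points along the fingers, y is the line along which they close (so a half turn about z gives the same grasp; the last joint's range is limited). The gripper opens to 87 mm and grips with 3 to 60 N. Pads are 19 mm wide; open, the fingers measure 117 mm over their backs; the gripper's body (75 mm by 190 mm) begins 51 mm behind the grasp point.
Start: joints at [-0.023, 0.332, -0.065, 1.46, 0.022, 1.35, -0.088], TCP at [0.625, 0, 0.405] pointing down, gripper open.
Joint ranges: [-2.6, 2.6], [-0.5, 2.12], [-1.47, 1.34], [0.16, 2.42], [-1.27, 4.41], [0.06, 2.06], [-2.6, 2.6]. Speed limits (rad/s): [2.22, 2.22, 2.79, 2.79, 3.14, 3.14, 3.14].

## Interface

Orientations are given as a unit quaternion [x, y, z, w].
In Python, from bench import telemetry, imaging, job, r gives the robot as it stands.
- The arm moves only by the tool move_arm, never from a script. Its argument "steps" is a list of rows, each an object of numbers: "dx", "dy", "dz": the shift along the tool's x, y, z in cm; "spin": the turn about the tool's z in rad. In form: [{"dx": .., "dy": .., "dz": .., "spin": ..}, ...]. A call has 1 to 12 rows; each row shifts and turns the commanded pose from where the row before left it, along the tool's axes as they then stand; what a row does not reach is not made up. A row lasts 1/10 s, in which the tool goes at most 50 mm and 8.59 degrees, less where a joint would pass 70% of its speed; a pose out of reach is approached as far as the arm can. A call with a gripper value outside its range is refused whole. "claw" is the finger opening in cm, from 0 to 8.7, set as the call begins (left out, the last holds). The fingers move at their own pace and stop on an object; "squeeze" is the grip in N (left out, the last holds). Time passes only in rows, so rows that do not move let the fingers close. It gives the time, the measured TCP pose, the force, the opening and the grip force at its end, in the units of the state.
- telemetry.read_state(): the state, without advancing time (a new reading comes with each control period).
- imaging.camera(name): name is "scene" or "side" or "wrist"; returns a dict with "img" (400x640x3 uint8, red, green, blue), "camera_matrix" (3x3 intrinsics, pixels), "R" (3x3) and "t" (3): a world point X has camera coordinates R X + t. Camera axes: x right, y down, z forward; pixel columns grow to the right and rows downward; lengths in m; the calibration is good to about 2 mm. A picture is of the moment at which its call begins. There is no depth.
- job.close_job(): hands the job in; it is judged then, once.
The state is a dict: "time": time; "joint_positions": joint angles; "joint_vel": joint speeds; "joint_torque": joint torques, N m; "ee_pos": TCP position; "eef_rot": TCP orientation; "ft_force": force on the tool from outside, world axes, zero at the start; "torque": the same for the moment, N m; "width": finger opening in m; "grip_force": force on a finger pad.
Only numpy, scipy, OpenCV 4.12 (cv2) and the standard library are available. Lean on these libraries where they do the work, as an engineer would, in place of code of your own. Each camera call takes 0.05 s, during which the arm holds its last target. There are 200 camera calls.

## Task

The brass L-shaped gauge on the green bench pad is hemmed in by three jars. First move all three jars to the light wooden side board and stand them there; then fetch the brass gauge and lay it flat in the white tray beside the steel gauge already lying there, turned so that the two L shapes interlock and both lie flat on the tray's floor; only then put the jars back, each centred on the coaster of its own cap's colour. Keep the jars upright throughout.

Things in the scene. Friction and masses are not known exactly. Their poses are not given: they have to be found in the camera images.
- jar_red: closed amber glass jar, red cap, paper band, 0.2 to 0.37 kg. Body 64 mm in diameter up to 68 mm, then sloping in to the cap: a cylinder 46 mm in diameter from 78 to 114 mm above the underside, the place to grip. Origin: centre of the underside; z up. Starts on the red coaster.
- jar_blue: closed amber glass jar, blue cap, paper band, 0.2 to 0.37 kg. Body 64 mm in diameter up to 68 mm, then sloping in to the cap: a cylinder 46 mm in diameter from 78 to 114 mm above the underside, the place to grip. Origin: centre of the underside; z up. Starts on the blue coaster.
- jar_yellow: closed amber glass jar, yellow cap, paper band, 0.2 to 0.37 kg. Body 64 mm in diameter up to 68 mm, then sloping in to the cap: a cylinder 46 mm in diameter from 78 to 114 mm above the underside, the place to grip. Origin: centre of the underside; z up. Starts on the yellow coaster.
- coaster_red: red plastic coaster, a fixed flat disc 80 mm in diameter, 3 mm thick, on a fixed dark green bench pad (270 x 220 x 4 mm). Origin: centre of the underside. From above, a red ring around the foot of its jar.
- coaster_blue: blue plastic coaster, a fixed flat disc 80 mm in diameter, 3 mm thick, on a fixed dark green bench pad (270 x 220 x 4 mm). Origin: centre of the underside. From above, a blue ring around the foot of its jar.
- coaster_yellow: yellow plastic coaster, a fixed flat disc 80 mm in diameter, 3 mm thick, on a fixed dark green bench pad (270 x 220 x 4 mm). Origin: centre of the underside. From above, a yellow ring around the foot of its jar.
- brass_gauge: brass L to fetch, flat on the pad among the jars; 90 x 60 mm, 6 mm thick, 0.12 to 0.22 kg. Origin: centre of the 90 x 60 outline, underside. Long leg: x -45 to 45, y -30 to 0 mm; short leg: x -45 to -15, y 0 to 30. Black upright bar to grip, centred at x -7.5, y -7.5 (centre of mass): 34 mm along x, 12 mm along y (grip across these), 6 to 38 mm above the underside.
- steel_gauge: steel L, loose, with a red bar; same size, shape and frame as the brass one (not its mirror image), 0.17 kg. It already lies flat in the tray and stays there: half a turn from the tray's frame, its origin about 18 mm along +x and 3 mm along +y of the tray's.
- tray: shallow white tray, blue floor, fixed. Outside 146 x 86 x 10 mm, walls and floor 4 mm thick. Origin: centre of the underside; x along its long side, z up. The brass L fits only one way: its axes along the tray's, its origin about 18 mm along -x, 3 mm along -y and 4 mm up from the tray's, leaving about 6 mm to walls and steel L.
- side_board: light wooden board lying on the table, fixed, 290 x 110 mm and 6 mm thick, empty at the start. Origin: centre of the underside; x along its long side, z up. It takes the three jars in a row, 90 mm apart.
Not all that is in view belongs to the job. There is more than one size of the brass_gauge; the job needs the smaller. Of the things that look like the coaster_blue, take the one that is farthest to the robot's right at the start.

How it is judged:
By the outcome, as a careful person would: the job done as asked, in the order asked, and still so for the second after the job is handed in, with the robot touching nothing.
It also fails if it takes over 131 s, if anything falls off the work surface, if the arm or the gripper's body presses on something with over 40 N, if the wrist force passes 120 N, or if a joint passes its speed limit or range.

## Working session

There is one attempt and no reset: what is moved stays moved. The work goes in short steps, Python scripts to look and compute and a tool call to move; the robot and the scene stay as the last step left them, time stands still between calls to the robot, and variables do not carry over. Pictures are saved under pics/ and viewed, at most 14 in all, crops included, and the job is handed in when it is done.

Besides the shell and the picture viewer there is one more tool, called after "Call:" by a JSON object that holds its "fn" and its "kwargs". move_arm: Moves the arm, as the interface text tells. Its arguments: {"type":"object","properties":{"steps":{"type":"array","items":{"type":"object","properties":{"dx":{"type":"number"},"dy":{"type":"number"},"dz":{"type":"number"},"spin":{"type":"number"}}}},"claw":{"type":"number"},"squeeze":{"type":"number"}},"required":["steps"]}

```bash
ls; mkdir -p pics
python3 - <<'E'
from bench import telemetry, imaging, job, r
import cv2
s=telemetry.read_state();print(s['time'],s['ee_pos'],s['eef_rot'],s['width'],r.tips_ahead)
for n in ['scene','side','wrist']:
    c=imaging.camera(n);cv2.imwrite(f'pics/{n}0.png',c['img'][:,:,::-1]);print(n,c['camera_matrix'].round(1).tolist(),c['R'].round(3).tolist(),c['t'].round(3).tolist())
E
```

```text
pics
0.0 [6.24865242e-01 1.77491808e-06 4.03932053e-01] [ 7.07089915e-01  7.07123262e-01 -5.55279720e-04 -4.85881446e-04] 0.08695780015438753 0.1822
scene [[449.8, 0.0, 310.7], [0.0, 449.8, 201.5], [0.0, 0.0, 1.0]] [[0.879, 0.477, 0.005], [0.383, -0.7, -0.602], [-0.284, 0.531, -0.798]] [-0.449, -0.125, 1.187]
side [[391.4, 0.0, 320.6], [0.0, 391.4, 197.1], [0.0, 0.0, 1.0]] [[-0.995, -0.099, 0.009], [-0.084, 0.791, -0.606], [0.053, -0.604, -0.795]] [0.518, 0.022, 1.03]
wrist [[338.2, 0.0, 320.0], [0.0, 338.2, 198.2], [0.0, 0.0, 1.0]] [[1.0, -0.0, -0.001], [-0.0, -0.957, 0.29], [-0.001, -0.29, -0.957]] [-0.625, -0.034, 0.391]
```

View pics/scene0.png

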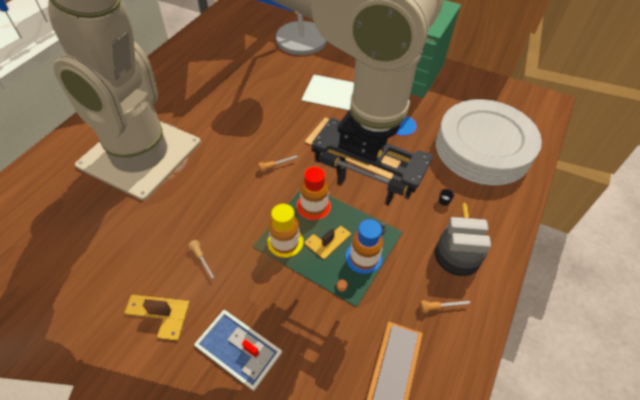

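View pics/side0.png

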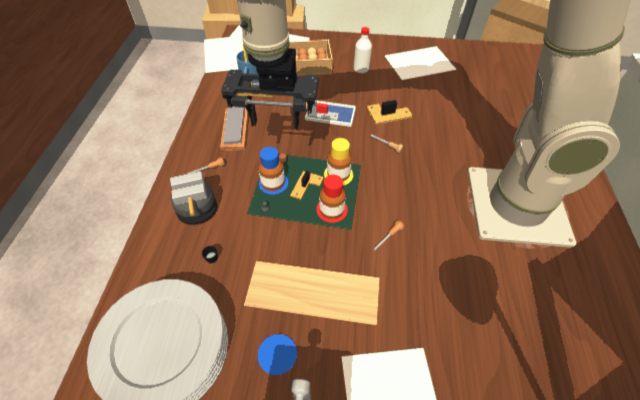

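View pics/wrist0.png

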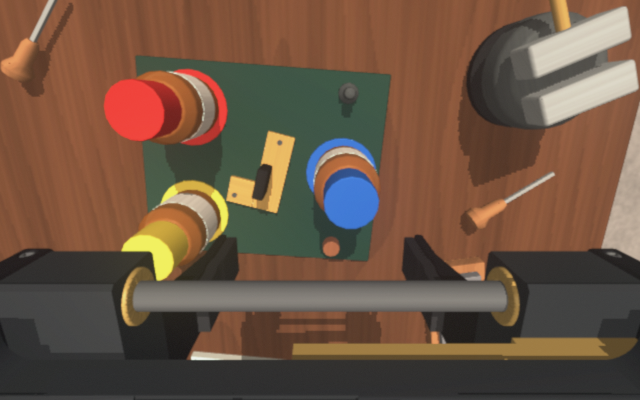

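The scene view shows the small brass L on the pad at (328,242) and the large one at (158,312). Blue discs: one under the blue jar (side 273,183), another near the plates (side 277,354, at robot's left). The one under the jar is farthest right, so it's the one meant. Side board is at side (313,291), and the tray at side (330,113).

```bash
cat > h.py <<'E'
from bench import telemetry, imaging, job, r
import cv2, numpy as np
def ray(c,uv,z):
    R,t,K=c['R'],c['t'],c['camera_matrix']; o=-R.T@t
    d=R.T@np.linalg.inv(K)@np.array([uv[0],uv[1],1.]); return (o+d*(z-o[2])/d[2])[:2]
def rect(c,z,x0,x1,y0,y1,s):
    """top view: col=(x-x0)*s, row=(y1-y)*s"""
    K,R,t=c['camera_matrix'],c['R'],c['t']
    H=K@np.c_[R[:,0],R[:,1],R[:,2]*z+t]
    A=np.array([[1/s,0,x0],[0,-1/s,y1],[0,0,1]])
    return cv2.warpPerspective(c['img'][:,:,::-1].copy(),H@A,(int((x1-x0)*s),int((y1-y0)*s)),flags=cv2.WARP_INVERSE_MAP|cv2.INTER_CUBIC)
E
python3 - <<'E'
from h import *
a=imaging.camera('side');w=imaging.camera('wrist')
cv2.imwrite('pics/r1.png',rect(a,.006,.35,.88,-.42,.38,750))
cv2.imwrite('pics/r2.png',rect(w,.007,.48,.78,-.10,.16,2400)[:600,:720])
for n in ['side','wrist','scene']:
    c=imaging.camera(n);hsv=cv2.cvtColor(c['img'],cv2.COLOR_RGB2HSV)
    for nm,lo,hi in [('red',(0,200,150),(4,255,255)),('blue',(104,170,120),(114,255,255)),('yel',(26,150,150),(32,255,255))]:
        m=cv2.inRange(hsv,lo,hi);k,l,s,ce=cv2.connectedComponentsWithStats(m)
        for i in range(1,k):
            if s[i,4]>60: print(n,nm,s[i].tolist(),ce[i].round(1),'z.007',ray(c,ce[i],.007).round(3),'z.121',ray(c,ce[i],.121).round(3),'z.104',ray(c,ce[i],.104).round(3))
E
```

```text
side red [324, 176, 19, 22, 341] [332.6 186. ] z.007 [ 0.489 -0.009] z.121 [0.485 0.083] z.104 [0.486 0.07 ]
side red [317, 207, 30, 15, 100] [331.7 215.7] z.007 [0.483 0.088] z.121 [0.48  0.167] z.104 [0.48  0.155]
side blue [261, 148, 17, 20, 288] [269.  157.1] z.007 [ 0.678 -0.096] z.121 [0.648 0.009] z.104 [ 0.652 -0.007]
side blue [259, 177, 29, 18, 111] [275.9 188. ] z.007 [0.639 0.014] z.121 [0.615 0.103] z.104 [0.618 0.09 ]
side blue [258, 335, 39, 39, 1172] [276.8 354. ] z.007 [0.566 0.437] z.121 [0.551 0.468] z.104 [0.553 0.463]
side yel [332, 139, 17, 12, 175] [340.1 144.4] z.007 [ 0.479 -0.168] z.121 [ 0.477 -0.054] z.104 [ 0.477 -0.071]
wrist blue [307, 139, 66, 50, 494] [331.  153.3] z.007 [0.637 0.018] z.121 [0.634 0.037] z.104 [0.634 0.034]
wrist blue [325, 177, 52, 52, 2143] [350.4 202.1] z.007 [ 0.661 -0.039] z.121 [ 0.65  -0.003] z.104 [ 0.651 -0.008]
wrist yel [162, 185, 15, 16, 96] [169.4 192.1] z.007 [ 0.45  -0.027] z.121 [0.503 0.006] z.104 [0.495 0.001]
wrist yel [210, 189, 18, 43, 316] [220.4 207.9] z.007 [ 0.508 -0.046] z.121 [ 0.543 -0.008] z.104 [ 0.538 -0
[... 201 characters left out ...]
.064] z.104 [0.478 0.077]
scene red [243, 340, 15, 14, 105] [249.6 346.9] z.007 [ 0.536 -0.294] z.121 [ 0.568 -0.322] z.104 [ 0.563 -0.318]
scene blue [397, 118, 18, 16, 195] [406.2 126.5] z.007 [0.579 0.429] z.121 [0.605 0.306] z.104 [0.602 0.324]
scene blue [359, 220, 22, 20, 346] [369.7 229.5] z.007 [0.629 0.067] z.121 [ 0.649 -0.008] z.104 [0.646 0.003]
scene blue [346, 249, 35, 24, 138] [358.8 264.8] z.007 [ 0.646 -0.029] z.121 [ 0.664 -0.091] z.104 [ 0.661 -0.082]
scene yel [272, 204, 22, 19, 337] [282.5 212.7] z.007 [0.428 0.012] z.121 [ 0.475 -0.056] z.104 [ 0.468 -0.046]
scene yel [291, 236, 13, 20, 100] [298.3 246. ] z.007 [ 0.506 -0.05 ] z.121 [ 0.542 -0.11 ] z.104 [ 0.537 -0.101]
```

View pics/r1.png

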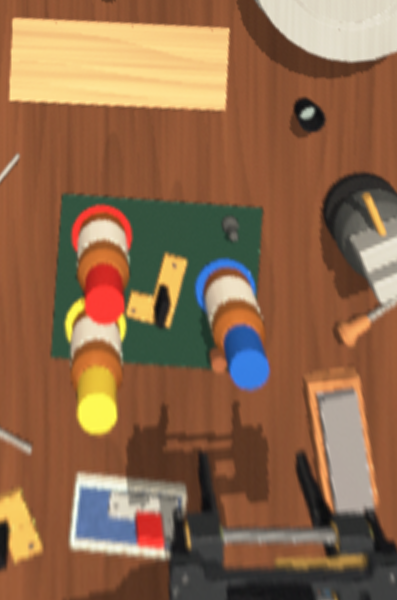

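View pics/r2.png

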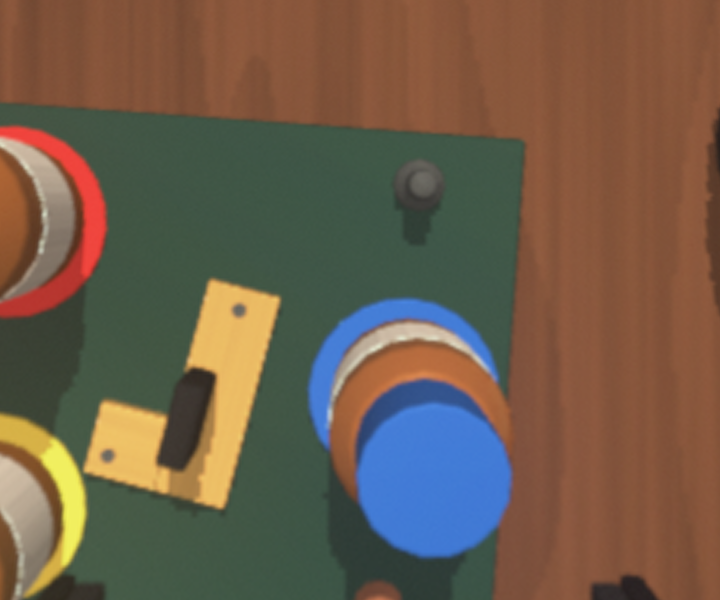

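The rectified views (z≈0.006) give these positions:

| Item | Position (x, y) | Yaw | Evidence |
|---|---|---|---|
| Board | (0.51, 0.295) | −2.7° | size ok at 288×110 mm |
| Blue coaster | (0.649, −0.004) | – | r2 pixel (405,394) |
| Red coaster | (0.484, 0.0675) | – | |
| Yellow coaster | (0.477, −0.053) | – | |
| Brass origin | ≈(0.556, −0.001) | 75° | small L, 92×60 mm |
| Tray | ≈(0.52, −0.31) | −5° | |

I'm starting with the red jar.

Call:
{"fn": "move_arm", "kwargs": {"steps": [{"dx": 1.0, "dy": -2.1}, {"dx": 1.4, "dy": -2.9}, {"dx": 1.4, "dy": -2.9}, {"dx": 1.4, "dy": -2.9}, {"dx": 1.1, "dy": -2.3}, {"dx": 0.45, "dy": -1.0}, {"dz": 2}, {"dz": 3}, {"dz": 3}, {"dz": 2}], "claw": 8.7, "squeeze": 35}}

```text
$.steps[0]: bad value
```

Call:
{"fn": "move_arm", "kwargs": {"steps": [{"dx": 1.0, "dy": -2.1, "dz": 0, "spin": 0}, {"dx": 1.4, "dy": -2.9, "dz": 0, "spin": 0}, {"dx": 1.4, "dy": -2.9, "dz": 0, "spin": 0}, {"dx": 1.4, "dy": -2.9, "dz": 0, "spin": 0}, {"dx": 1.1, "dy": -2.3, "dz": 0, "spin": 0}, {"dx": 0.45, "dy": -1.0, "dz": 0, "spin": 0}, {"dx": 0, "dy": 0, "dz": 2, "spin": 0}, {"dx": 0, "dy": 0, "dz": 3, "spin": 0}, {"dx": 0, "dy": 0, "dz": 3, "spin": 0}, {"dx": 0, "dy": 0, "dz": 2, "spin": 0}], "claw": 8.7, "squeeze": 35}}

```text
time: 1.4
ee_pos: [0.484, 0.067, 0.3029]
eef_rot: [0.707, 0.707, -0.001, -0.0]
ft_force: [0.9, -0.6, 0.4]
width: 0.0872
grip_force: 0.0
```

Call:
{"fn": "move_arm", "kwargs": {"steps": [{"dx": 0, "dy": 0, "dz": 1.6, "spin": 0}, {"dx": 0, "dy": 0, "dz": 1.6, "spin": 0}, {"dx": 0, "dy": 0, "dz": 0, "spin": 0}]}}

```text
time: 1.7
ee_pos: [0.4837, 0.067, 0.2709]
eef_rot: [0.707, 0.707, -0.001, -0.001]
ft_force: [-0.2, 0.8, -0.5]
width: 0.0871
grip_force: 0.0
```

Call:
{"fn": "move_arm", "kwargs": {"steps": [{"dx": 0, "dy": 0, "dz": 0, "spin": 0}, {"dx": 0, "dy": 0, "dz": 0, "spin": 0}, {"dx": 0, "dy": 0, "dz": 0, "spin": 0}, {"dx": 0, "dy": 0, "dz": 0, "spin": 0}, {"dx": 0, "dy": 0, "dz": 0, "spin": 0}, {"dx": 0, "dy": 0, "dz": 0, "spin": 0}], "claw": 4.0, "squeeze": 35}}

```text
time: 2.3
ee_pos: [0.484, 0.0675, 0.2729]
eef_rot: [0.707, 0.707, 0.0, 0.0]
ft_force: [0.3, 0.1, 0.3]
width: 0.0473
grip_force: 0.0
```

Call:
{"fn": "move_arm", "kwargs": {"steps": [{"dx": 0, "dy": 0, "dz": 0, "spin": 0}, {"dx": 0, "dy": 0, "dz": 0, "spin": 0}, {"dx": 0, "dy": 0, "dz": 0, "spin": 0}, {"dx": 0, "dy": 0, "dz": -0.5, "spin": 0}, {"dx": 0, "dy": 0, "dz": -1.5, "spin": 0}, {"dx": 0, "dy": 0, "dz": -2, "spin": 0}, {"dx": 0, "dy": 0, "dz": -1, "spin": 0}]}}

```text
time: 3.0
ee_pos: [0.4842, 0.0676, 0.3242]
eef_rot: [0.707, 0.707, 0.001, 0.0]
ft_force: [0.5, 0.6, -2.4]
width: 0.0454
grip_force: 35.0
```

Call:
{"fn": "move_arm", "kwargs": {"steps": [{"dx": 0.8, "dy": 0.1, "dz": 0, "spin": 0}, {"dx": 2, "dy": 0.2, "dz": 0, "spin": 0}, {"dx": 3, "dy": 0.4, "dz": 0, "spin": 0}, {"dx": 3.5, "dy": 0.4, "dz": 0, "spin": 0}, {"dx": 3.5, "dy": 0.4, "dz": 0, "spin": 0}, {"dx": 3.5, "dy": 0.4, "dz": 0, "spin": 0}, {"dx": 3, "dy": 0.3, "dz": 0, "spin": 0}, {"dx": 2, "dy": 0.2, "dz": 0, "spin": 0}, {"dx": 1, "dy": 0.1, "dz": 0, "spin": 0}, {"dx": 0.5, "dy": 0.1, "dz": 0, "spin": 0}, {"dx": 0, "dy": 0, "dz": 1, "spin": 0}, {"dx": 0, "dy": 0, "dz": 1.5, "spin": 0}]}}

```text
time: 4.2
ee_pos: [0.5104, 0.2945, 0.2973]
eef_rot: [0.708, 0.707, 0.0, 0.0]
ft_force: [-0.8, -0.1, -2.4]
width: 0.0456
grip_force: 35.0
```

Call:
{"fn": "move_arm", "kwargs": {"steps": [{"dx": 0, "dy": 0, "dz": 1.5, "spin": 0}, {"dx": 0, "dy": 0, "dz": 0.7, "spin": 0}, {"dx": 0, "dy": 0, "dz": 0.35, "spin": 0}, {"dx": 0, "dy": 0, "dz": 0, "spin": 0}, {"dx": 0, "dy": 0, "dz": 0, "spin": 0}]}}

```text
time: 4.7
ee_pos: [0.5101, 0.2953, 0.2721]
eef_rot: [0.707, 0.707, 0.0, 0.0]
ft_force: [0.1, 0.5, -3.1]
width: 0.0453
grip_force: 35.0
```

Call:
{"fn": "move_arm", "kwargs": {"steps": [{"dx": 0, "dy": 0, "dz": 0, "spin": 0}, {"dx": 0, "dy": 0, "dz": 0, "spin": 0}, {"dx": 0, "dy": 0, "dz": 0, "spin": 0}, {"dx": 0, "dy": 0, "dz": 0, "spin": 0}, {"dx": 0, "dy": 0, "dz": -2, "spin": 0}, {"dx": 0, "dy": 0, "dz": -3, "spin": 0}, {"dx": 0, "dy": 0, "dz": -2, "spin": 0}], "claw": 7.0}}

```text
time: 5.4
ee_pos: [0.5102, 0.2957, 0.3442]
eef_rot: [0.707, 0.707, 0.001, 0.0]
ft_force: [0.9, -0.1, -0.1]
width: 0.0698
grip_force: 0.0
```

Call:
{"fn": "move_arm", "kwargs": {"steps": [{"dx": -2, "dy": -0.2, "dz": 0, "spin": 0}, {"dx": -4, "dy": -0.4, "dz": 0, "spin": 0}, {"dx": -4.5, "dy": -0.4, "dz": 0, "spin": 0}, {"dx": -4.5, "dy": -0.4, "dz": 0, "spin": 0}, {"dx": -4.5, "dy": -0.4, "dz": 0, "spin": 0}, {"dx": -4.5, "dy": -0.4, "dz": 0, "spin": 0}, {"dx": -4.5, "dy": -0.4, "dz": 0, "spin": 0}, {"dx": -3.5, "dy": -0.4, "dz": 0, "spin": 0}, {"dx": -2, "dy": -0.2, "dz": 0, "spin": 0}, {"dx": -0.8, "dy": -0.1, "dz": 0, "spin": 0}, {"dx": 0, "dy": 0, "dz": 1.5, "spin": 0}, {"dx": 0, "dy": 0, "dz": 1.5, "spin": 0}], "claw": 8.7}}

```text
time: 6.6
ee_pos: [0.4773, -0.0518, 0.3123]
eef_rot: [0.707, 0.707, 0.001, 0.0]
ft_force: [-0.3, 0.5, 0.1]
width: 0.0871
grip_force: 0.0
```

Run:
```python
from h import *
c=imaging.camera('wrist');cv2.imwrite('pics/w1.png',c['img'][:,:,::-1]);print(telemetry.read_state()['ee_pos'])
cv2.imwrite('pics/r3.png',rect(c,.007,.41,.75,-.12,.16,1500))
```

```text
[ 0.47650671 -0.05149584  0.30966272]
```

View pics/r3.png

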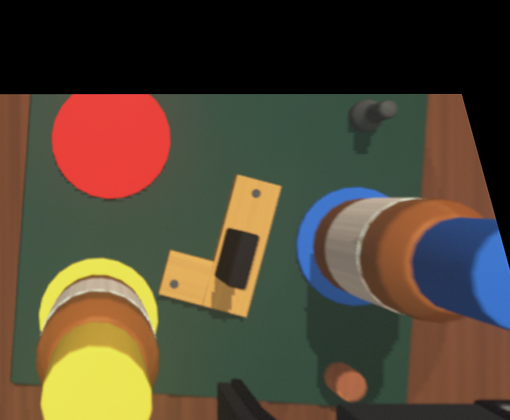

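The red coaster is at r3 pixel (111,139), i.e. (0.484, 0.067). Yellow is at (0.476, −0.052) and blue at (0.648, −0.004), all confirming the earlier fixes.

Call:
{"fn": "move_arm", "kwargs": {"steps": [{"dx": 0, "dy": -0.1, "dz": 1.5, "spin": 0}, {"dx": 0, "dy": 0, "dz": 1.5, "spin": 0}, {"dx": 0, "dy": 0, "dz": 1, "spin": 0}, {"dx": 0, "dy": 0, "dz": 0, "spin": 0}]}}

```text
time: 7.05
ee_pos: [0.4757, -0.0518, 0.2713]
eef_rot: [0.707, 0.707, -0.001, -0.001]
ft_force: [-0.6, -0.5, 0.0]
width: 0.087
grip_force: 0.0
```

Call:
{"fn": "move_arm", "kwargs": {"steps": [{"dx": 0, "dy": 0, "dz": 0, "spin": 0}, {"dx": 0, "dy": 0, "dz": 0, "spin": 0}, {"dx": 0, "dy": 0, "dz": 0, "spin": 0}, {"dx": 0, "dy": 0, "dz": 0, "spin": 0}, {"dx": 0, "dy": 0, "dz": 0, "spin": 0}, {"dx": 0, "dy": 0, "dz": 0, "spin": 0}, {"dx": 0, "dy": 0, "dz": 0, "spin": 0}, {"dx": 0, "dy": 0, "dz": 0, "spin": 0}, {"dx": 0, "dy": 0, "dz": 0, "spin": 0}], "claw": 4.0}}

```text
time: 7.95
ee_pos: [0.476, -0.0525, 0.2723]
eef_rot: [0.707, 0.707, -0.0, -0.0]
ft_force: [-1.3, 0.2, 1.9]
width: 0.0453
grip_force: 35.0
```

Call:
{"fn": "move_arm", "kwargs": {"steps": [{"dx": 0, "dy": 0, "dz": -0.5, "spin": 0}, {"dx": 0, "dy": 0, "dz": -1.5, "spin": 0}, {"dx": 0.5, "dy": 0, "dz": -2, "spin": 0}, {"dx": 1.5, "dy": -0.2, "dz": -1, "spin": 0}, {"dx": 3, "dy": -0.6, "dz": 0, "spin": 0}, {"dx": 4, "dy": -0.8, "dz": 0, "spin": 0}, {"dx": 4, "dy": -0.8, "dz": 0, "spin": 0}, {"dx": 4, "dy": -0.8, "dz": 0, "spin": 0}, {"dx": 4, "dy": -0.8, "dz": 0, "spin": 0}, {"dx": 4, "dy": -0.8, "dz": 0, "spin": 0}, {"dx": 4, "dy": -0.7, "dz": 0, "spin": 0}, {"dx": 3, "dy": -0.1, "dz": 0, "spin": 0}]}}

```text
time: 9.15
ee_pos: [0.4187, 0.2701, 0.3225]
eef_rot: [0.706, 0.708, 0.0, -0.0]
ft_force: [0.7, -0.3, -0.8]
width: 0.0451
grip_force: 35.0
```

Call:
{"fn": "move_arm", "kwargs": {"steps": [{"dx": 2, "dy": 0, "dz": 0, "spin": 0}, {"dx": 1.0, "dy": 0, "dz": 0, "spin": 0}, {"dx": 0.15, "dy": 0, "dz": 1, "spin": 0}, {"dx": 0, "dy": 0, "dz": 2, "spin": 0}, {"dx": 0, "dy": 0, "dz": 1.5, "spin": 0}, {"dx": 0, "dy": 0, "dz": 0.6, "spin": 0}, {"dx": 0, "dy": 0, "dz": 0, "spin": 0}]}}

```text
time: 9.85
ee_pos: [0.4203, 0.2979, 0.2712]
eef_rot: [0.708, 0.707, -0.0, 0.0]
ft_force: [0.8, -0.1, -2.1]
width: 0.0453
grip_force: 35.0
```

Call:
{"fn": "move_arm", "kwargs": {"steps": [{"dx": 0, "dy": 0, "dz": 0, "spin": 0}, {"dx": 0, "dy": 0, "dz": 0, "spin": 0}, {"dx": 0, "dy": 0, "dz": 0, "spin": 0}, {"dx": 0, "dy": 0, "dz": 0, "spin": 0}, {"dx": 0, "dy": 0, "dz": -2, "spin": 0}, {"dx": 0, "dy": 0, "dz": -3, "spin": 0}, {"dx": 0, "dy": 0, "dz": -2, "spin": 0}], "claw": 7.0}}

```text
time: 10.55
ee_pos: [0.4201, 0.2992, 0.343]
eef_rot: [0.707, 0.707, 0.001, 0.0]
ft_force: [0.0, -0.2, -0.4]
width: 0.0696
grip_force: 0.0
```

Call:
{"fn": "move_arm", "kwargs": {"steps": [{"dx": -1.6, "dy": 1.2, "dz": 0, "spin": 0}, {"dx": -3.2, "dy": 2.4, "dz": 0, "spin": 0}, {"dx": -3.6, "dy": 2.7, "dz": 0, "spin": 0}, {"dx": -3.6, "dy": 2.7, "dz": 0, "spin": 0}, {"dx": -3.6, "dy": 2.7, "dz": 0, "spin": 0}, {"dx": -3.6, "dy": 2.7, "dz": 0, "spin": 0}, {"dx": -3.6, "dy": 2.7, "dz": 0, "spin": 0}, {"dx": -3.6, "dy": 2.7, "dz": 0, "spin": 0}, {"dx": -2.4, "dy": 1.9, "dz": 0, "spin": 0}, {"dx": -1.2, "dy": 1.0, "dz": 0, "spin": 0}, {"dx": -0.25, "dy": 0.2, "dz": 0, "spin": 0}, {"dx": 0, "dy": 0, "dz": 2, "spin": 0}], "claw": 8.7}}

```text
time: 11.75
ee_pos: [0.6496, -0.0023, 0.3236]
eef_rot: [0.707, 0.707, 0.002, 0.001]
ft_force: [0.2, 1.0, -0.5]
width: 0.0868
grip_force: 0.0
```

Call:
{"fn": "move_arm", "kwargs": {"steps": [{"dx": 0, "dy": 0, "dz": 2, "spin": 0}, {"dx": 0, "dy": 0, "dz": 2, "spin": 0}, {"dx": 0, "dy": 0, "dz": 0.9, "spin": 0}, {"dx": 0, "dy": 0, "dz": 0, "spin": 0}]}}

```text
time: 12.15
ee_pos: [0.6482, -0.0019, 0.2712]
eef_rot: [0.706, 0.708, -0.001, -0.001]
ft_force: [1.1, 0.0, 0.3]
width: 0.0871
grip_force: 0.0
```

Call:
{"fn": "move_arm", "kwargs": {"steps": [{"dx": 0, "dy": 0, "dz": 0, "spin": 0}, {"dx": 0, "dy": 0, "dz": 0, "spin": 0}, {"dx": 0, "dy": 0, "dz": 0, "spin": 0}, {"dx": 0, "dy": 0, "dz": 0, "spin": 0}, {"dx": 0, "dy": 0, "dz": 0, "spin": 0}, {"dx": 0, "dy": 0, "dz": 0, "spin": 0}, {"dx": 0, "dy": 0, "dz": 0, "spin": 0}, {"dx": 0, "dy": 0, "dz": 0, "spin": 0}, {"dx": 0, "dy": 0, "dz": 0, "spin": 0}], "claw": 4.0}}

```text
time: 13.05
ee_pos: [0.6491, -0.0035, 0.2724]
eef_rot: [0.707, 0.707, 0.0, 0.0]
ft_force: [0.1, -0.6, 1.0]
width: 0.0455
grip_force: 35.0
```

Call:
{"fn": "move_arm", "kwargs": {"steps": [{"dx": 0, "dy": 0, "dz": -0.5, "spin": 0}, {"dx": 0, "dy": 0, "dz": -1.5, "spin": 0}, {"dx": 0, "dy": 0, "dz": -2, "spin": 0}, {"dx": 0, "dy": 0, "dz": -2, "spin": 0}, {"dx": 1, "dy": -0.2, "dz": -1, "spin": 0}, {"dx": 2.5, "dy": -0.6, "dz": 0, "spin": 0}, {"dx": 4, "dy": -0.8, "dz": 0, "spin": 0}, {"dx": 4, "dy": -0.8, "dz": 0, "spin": 0}, {"dx": 4, "dy": -0.8, "dz": 0, "spin": 0}, {"dx": 4, "dy": -0.8, "dz": 0, "spin": 0}, {"dx": 4, "dy": -0.6, "dz": 0, "spin": 0}, {"dx": 3, "dy": -0.3, "dz": 0, "spin": 0}]}}

```text
time: 14.25
ee_pos: [0.5982, 0.2654, 0.3427]
eef_rot: [0.706, 0.708, 0.0, -0.001]
ft_force: [-0.1, -0.3, -3.1]
width: 0.0453
grip_force: 35.0
```

Call:
{"fn": "move_arm", "kwargs": {"steps": [{"dx": 1.8, "dy": 0, "dz": 0, "spin": 0}, {"dx": 0.9, "dy": 0, "dz": 0, "spin": 0}, {"dx": 0.25, "dy": 0, "dz": 1, "spin": 0}, {"dx": 0, "dy": 0, "dz": 2, "spin": 0}, {"dx": 0, "dy": 0, "dz": 2, "spin": 0}, {"dx": 0, "dy": 0, "dz": 1.5, "spin": 0}, {"dx": 0, "dy": 0, "dz": 0.6, "spin": 0}, {"dx": 0, "dy": 0, "dz": 0, "spin": 0}]}}

```text
time: 15.05
ee_pos: [0.6006, 0.2897, 0.2714]
eef_rot: [0.708, 0.706, -0.0, 0.0]
ft_force: [0.3, 0.5, -2.2]
width: 0.0451
grip_force: 35.0
```

Call:
{"fn": "move_arm", "kwargs": {"steps": [{"dx": 0, "dy": 0, "dz": 0, "spin": 0}, {"dx": 0, "dy": 0, "dz": 0, "spin": 0}, {"dx": 0, "dy": 0, "dz": 0, "spin": 0}, {"dx": 0, "dy": 0, "dz": 0, "spin": 0}, {"dx": 0, "dy": 0, "dz": -2, "spin": 0}, {"dx": 0, "dy": 0, "dz": -3, "spin": 0}, {"dx": 0, "dy": 0, "dz": -2, "spin": 0}], "claw": 7.0}}

```text
time: 15.75
ee_pos: [0.6002, 0.2912, 0.3433]
eef_rot: [0.707, 0.707, 0.001, 0.0]
ft_force: [0.1, -0.2, 1.2]
width: 0.0699
grip_force: 0.0
```

Call:
{"fn": "move_arm", "kwargs": {"steps": [{"dx": -2, "dy": -0.3, "dz": 0, "spin": 0}, {"dx": -4, "dy": -0.5, "dz": 0, "spin": 0}, {"dx": -4.5, "dy": -0.6, "dz": 0, "spin": 0}, {"dx": -4.5, "dy": -0.6, "dz": 0, "spin": 0}, {"dx": -4.5, "dy": -0.6, "dz": 0, "spin": 0}, {"dx": -4.5, "dy": -0.6, "dz": 0, "spin": 0}, {"dx": -3.5, "dy": -0.4, "dz": 0, "spin": 0}, {"dx": -2, "dy": -0.2, "dz": 0, "spin": 0}, {"dx": -0.65, "dy": -0.1, "dz": 0, "spin": 0}, {"dx": 0, "dy": 0, "dz": 2, "spin": 0.131}, {"dx": 0, "dy": 0, "dz": 3, "spin": 0.131}, {"dx": 0, "dy": 0, "dz": 2, "spin": 0}], "claw": 5.0, "squeeze": 40}}

```text
time: 16.95
ee_pos: [0.5608, -0.009, 0.2697]
eef_rot: [0.794, 0.607, -0.0, -0.0]
ft_force: [-1.0, -0.4, -0.6]
width: 0.0504
grip_force: 0.0
```

Run:
```python
from h import *
c=imaging.camera('wrist');print(telemetry.read_state()['ee_pos'])
s=imaging.camera('side')
o=np.hstack([rect(c,.010,.49,.65,-.06,.10,2500),rect(s,.004,.40,.64,-.40,-.20,1600)[:400,:384]])
cv2.imwrite('pics/r4.png',o); print(o.shape,-s['R'].T@s['t'],-c['R'].T@c['t'])
```

```text
[ 0.55983429 -0.00897733  0.26671392]Traceback (most recent call last):
  File "<stdin>", line 4, in <module>
    return _nx.concatenate(arrs, 1, dtype=dtype, casting=casting)
           ~~~~~~~~~~~~~~~^^^^^^^^^^^^^^^^^^^^^^^^^^^^^^^^^^^^^^^
ValueError: all the input array dimensions except for the concatenation axis must match exactly, but along dimension 0, the array at index 0 has size 400 and the array at index 1 has size 320
```

Run:
```python
from h import *
c=imaging.camera('wrist');print(telemetry.read_state()['ee_pos'])
s=imaging.camera('side')
o=np.hstack([rect(c,.010,.49,.65,-.06,.10,2500),rect(s,.010,.42,.62,-.40,-.24,2500)[:400,:400]])
cv2.imwrite('pics/r4.png',o); print(o.shape,-s['R'].T@s['t'],-c['R'].T@c['t'])
```

```text
[ 0.5607669  -0.00923538  0.27050368]
(400, 800, 3) [0.46241859 0.65547428 0.82769565] [0.58053752 0.06845472 0.24857312]
```

View pics/r4.png

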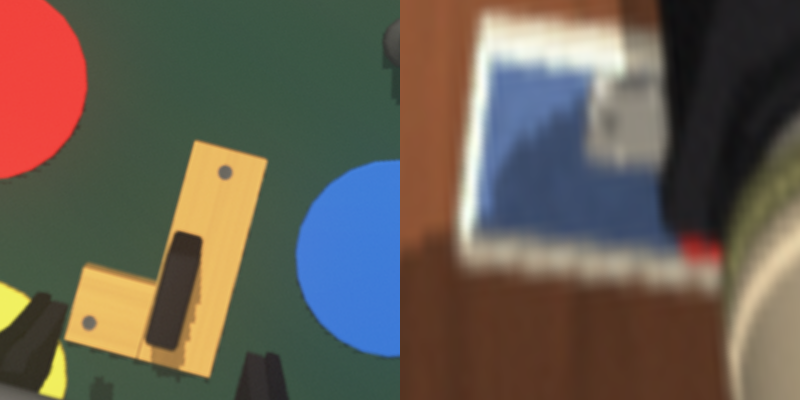

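Left: the small L is clear at (170,270), bar centre (0.562, −0.009), yaw 75.3°. The gripper is already over it.

Call:
{"fn": "move_arm", "kwargs": {"steps": [{"dx": 0, "dy": 0.05, "dz": 2, "spin": 0}, {"dx": 0, "dy": 0, "dz": 2.5, "spin": 0}, {"dx": 0, "dy": 0, "dz": 2, "spin": 0}, {"dx": 0, "dy": 0, "dz": 0.9, "spin": 0.005}, {"dx": 0, "dy": 0, "dz": 0, "spin": 0}]}}

```text
time: 17.65
ee_pos: [0.5617, -0.0103, 0.1974]
eef_rot: [0.795, 0.607, -0.0, -0.0]
ft_force: [-0.9, -0.4, 0.1]
width: 0.0498
grip_force: 0.0
```

Call:
{"fn": "move_arm", "kwargs": {"steps": [{"dx": 0, "dy": 0, "dz": 0, "spin": 0}, {"dx": 0, "dy": 0, "dz": 0, "spin": 0}, {"dx": 0, "dy": 0, "dz": 0, "spin": 0}, {"dx": 0, "dy": 0, "dz": 0, "spin": 0}, {"dx": 0, "dy": 0, "dz": 0, "spin": 0}, {"dx": 0, "dy": 0, "dz": 0, "spin": 0}, {"dx": 0, "dy": 0, "dz": 0, "spin": 0}, {"dx": 0, "dy": 0, "dz": 0, "spin": 0}, {"dx": 0, "dy": 0, "dz": 0, "spin": 0}], "claw": 0.8}}

```text
time: 18.55
ee_pos: [0.5615, -0.0106, 0.1974]
eef_rot: [0.795, 0.607, 0.0, -0.0]
ft_force: [-2.0, 0.7, 3.8]
width: 0.0118
grip_force: 40.0
```

Call:
{"fn": "move_arm", "kwargs": {"steps": [{"dx": 0, "dy": 0, "dz": -0.5, "spin": 0}, {"dx": 0, "dy": 0, "dz": -2, "spin": 0}, {"dx": 0, "dy": 0, "dz": -2.5, "spin": 0.14}, {"dx": 0, "dy": 0, "dz": -3, "spin": 0.14}, {"dx": 0, "dy": 0, "dz": -2, "spin": 0.14}, {"dx": 0, "dy": 0, "dz": 0, "spin": 0.14}, {"dx": 0, "dy": 0, "dz": 0, "spin": 0.14}, {"dx": 0, "dy": 0, "dz": 0, "spin": 0.14}, {"dx": 0, "dy": 0, "dz": 0, "spin": 0.14}, {"dx": 0, "dy": 0, "dz": 0, "spin": 0.14}, {"dx": 0, "dy": 0, "dz": 0, "spin": 0.14}, {"dx": 0, "dy": 0, "dz": 0, "spin": 0.14}]}}

```text
time: 19.75
ee_pos: [0.5613, -0.0106, 0.2972]
eef_rot: [0.999, -0.051, -0.0, 0.0]
ft_force: [-0.1, -0.3, -1.9]
width: 0.0118
grip_force: 40.0
```

Call:
{"fn": "move_arm", "kwargs": {"steps": [{"dx": -0.4, "dy": 1, "dz": 0, "spin": 0}, {"dx": -0.9, "dy": 2.5, "dz": 0, "spin": 0}, {"dx": -1.3, "dy": 3.8, "dz": 0, "spin": 0}, {"dx": -1.3, "dy": 3.8, "dz": 0, "spin": 0}, {"dx": -1.3, "dy": 3.8, "dz": 0, "spin": 0}, {"dx": -1.3, "dy": 3.8, "dz": 0, "spin": 0}, {"dx": -1.3, "dy": 3.8, "dz": 0, "spin": 0}, {"dx": -1.3, "dy": 3.5, "dz": 0, "spin": 0}, {"dx": -0.9, "dy": 2.5, "dz": 0, "spin": 0}, {"dx": -0.6, "dy": 1.5, "dz": 0, "spin": 0}, {"dx": 0, "dy": 0, "dz": 0, "spin": 0}, {"dx": 0, "dy": 0, "dz": 0, "spin": 0}]}}

```text
time: 20.95
ee_pos: [0.4268, -0.299, 0.2972]
eef_rot: [0.999, -0.047, 0.0, -0.0]
ft_force: [0.7, 1.5, -1.5]
width: 0.0117
grip_force: 40.0
```

Run:
```python
from h import *
s=telemetry.read_state();print(s['ee_pos'],s['eef_rot'],s['joint_positions'])
c=imaging.camera('wrist')
o=np.hstack([rect(c,.010,.43,.63,-.39,-.23,2500)[:,:500],cv2.resize(c['img'][:,:,::-1],(300,188)).repeat(2,0)[:0].reshape(0,300,3) if 0 else np.zeros((400,0,3),np.uint8)])
cv2.imwrite('pics/r5.png',o)
```

```text
[ 0.42684588 -0.2990003   0.29720401] [ 9.98891131e-01 -4.70793306e-02  2.24055992e-06 -2.13361216e-04] [ 0.23773532  0.19470953  0.31759579  1.88178174 -0.06914379  1.07581494
 -1.08237763]
```

View pics/r5.png

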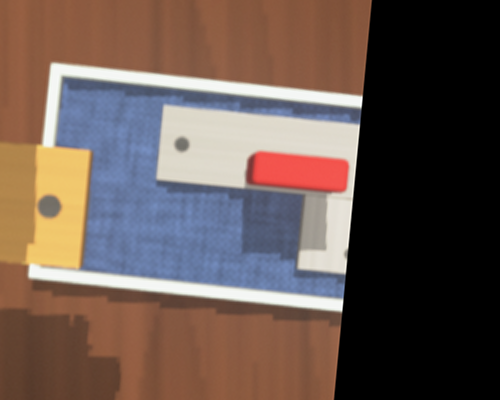

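Tray centre is (0.519, −0.306), yaw −6.1°; the left edge is 86 mm as it should be. Steel lies on the right with its long leg on top, so brass goes lower-left.

Call:
{"fn": "move_arm", "kwargs": {"steps": [{"dx": 0.6, "dy": 0.1, "dz": 0, "spin": 0.01}, {"dx": 1.6, "dy": 0.2, "dz": 0, "spin": 0}, {"dx": 2, "dy": 0.3, "dz": 0, "spin": 0}, {"dx": 1.5, "dy": 0.2, "dz": 0, "spin": 0}, {"dx": 0.85, "dy": 0.1, "dz": 0, "spin": 0}, {"dx": 0, "dy": 0, "dz": 1, "spin": 0}, {"dx": 0, "dy": 0, "dz": 2, "spin": 0}, {"dx": 0, "dy": 0, "dz": 2.5, "spin": 0}, {"dx": 0, "dy": 0, "dz": 2, "spin": 0}, {"dx": 0, "dy": 0, "dz": 1, "spin": 0}, {"dx": 0, "dy": 0, "dz": 0, "spin": 0}, {"dx": 0, "dy": 0, "dz": 0, "spin": 0}]}}

```text
time: 22.2
ee_pos: [0.4914, -0.315, 0.2128]
eef_rot: [0.999, -0.053, 0.0, 0.0]
ft_force: [0.8, -0.3, -1.7]
width: 0.0118
grip_force: 40.0
```

Run:
```python
from h import *
s=telemetry.read_state();print(s['ee_pos'],s['eef_rot'])
a=imaging.camera('scene');c=imaging.camera('wrist')
o=np.hstack([cv2.resize(a['img'][290:400,170:310,::-1],(509,400),interpolation=cv2.INTER_CUBIC),rect(c,.012,.48,.60,-.39,-.23,2400)[:384].copy() if 0 else cv2.resize(c['img'][100:400,140:360,::-1],(291,400))])
cv2.imwrite('pics/r6.png',o)
```

```text
[ 0.49141173 -0.31499286  0.21280897] [ 9.98588927e-01 -5.31043063e-02  2.72146507e-04  1.12741476e-04]
```

View pics/r6.png

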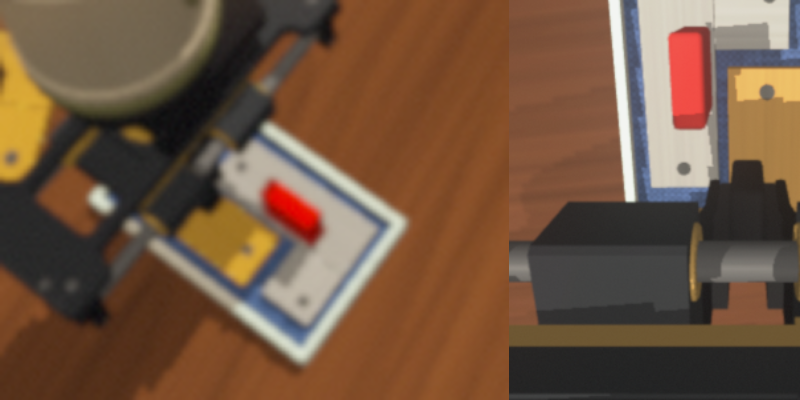

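Brass hovers between the steel L and the tray wall with blue visible on all sides. Lowering it.

Call:
{"fn": "move_arm", "kwargs": {"steps": [{"dx": 0, "dy": 0, "dz": 0.8, "spin": 0}, {"dx": 0, "dy": 0, "dz": 0.4, "spin": 0}, {"dx": 0, "dy": 0, "dz": 0.3, "spin": 0}, {"dx": 0, "dy": 0, "dz": 0, "spin": 0}, {"dx": 0, "dy": 0, "dz": 0, "spin": 0}]}}

```text
time: 22.8
ee_pos: [0.4913, -0.3149, 0.1974]
eef_rot: [0.999, -0.053, -0.0, -0.0]
ft_force: [-2.0, 1.7, 4.0]
width: 0.0118
grip_force: 40.0
```

Call:
{"fn": "move_arm", "kwargs": {"steps": [{"dx": 0, "dy": 0, "dz": 0, "spin": 0}, {"dx": 0, "dy": 0, "dz": 0, "spin": 0}, {"dx": 0, "dy": 0, "dz": 0, "spin": 0}, {"dx": 0, "dy": 0, "dz": 0, "spin": 0}, {"dx": 0, "dy": 0, "dz": -1, "spin": 0}, {"dx": 0, "dy": 0, "dz": -3, "spin": 0}, {"dx": 0, "dy": 0, "dz": -4, "spin": 0}, {"dx": 0, "dy": 0, "dz": -4, "spin": 0}, {"dx": -1.5, "dy": 0, "dz": -2, "spin": 0}, {"dx": -2.5, "dy": 0, "dz": 0, "spin": 0}, {"dx": -1.5, "dy": 0, "dz": 0, "spin": 0}, {"dx": 0, "dy": 0, "dz": 0, "spin": 0}], "claw": 3.0}}

```text
time: 24.0
ee_pos: [0.4351, -0.3095, 0.3383]
eef_rot: [0.999, -0.054, 0.0, 0.0]
ft_force: [0.5, 0.2, 0.8]
width: 0.0299
grip_force: 0.0
```

Run:
```python
from h import *
s=telemetry.read_state();print(s['ee_pos'],s['eef_rot'],s['ft_force'])
c=imaging.camera('wrist');b=imaging.camera('side')
L=rect(c,.010,.42,.62,-.39,-.23,2500);R=rect(b,.006,.35,.70,.15,.40,800)
o=np.zeros((400,800,3),np.uint8);o[:,:500]=L;o[:200,500:780]=R
cv2.imwrite('pics/r7.png',o)
```

```text
[ 0.43505949 -0.30950471  0.33831603] [ 9.98541772e-01 -5.39824817e-02  4.69132081e-04  3.42241041e-05] [0.50170031 0.21084431 0.7580944 ]
```

View pics/r7.png

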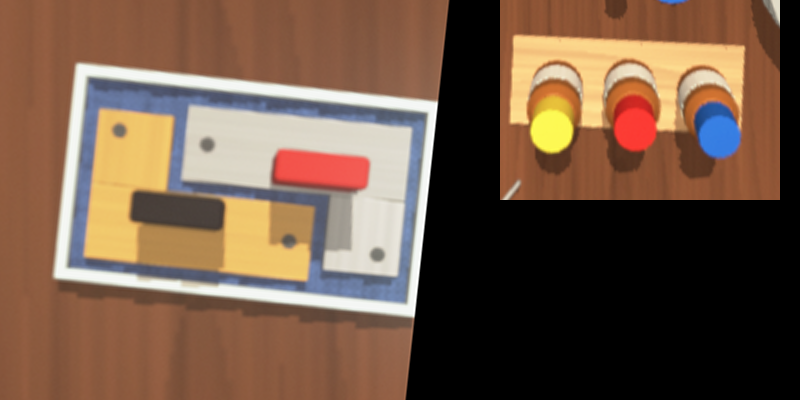

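Brass lies flat and interlocked with steel, brass in the lower left at (200,200) and steel in the upper right. The jars stand upright on the board. Now turning back and fetching yellow.

Call:
{"fn": "move_arm", "kwargs": {"steps": [{"dx": 0, "dy": 0, "dz": 0, "spin": -0.14}, {"dx": 0, "dy": 0, "dz": 0, "spin": -0.14}, {"dx": 0, "dy": 0, "dz": 0, "spin": -0.14}, {"dx": 0, "dy": 0, "dz": 0, "spin": -0.14}, {"dx": 0, "dy": 0, "dz": 0, "spin": -0.14}, {"dx": 0, "dy": 0, "dz": 0, "spin": -0.14}, {"dx": 0, "dy": 0, "dz": 0, "spin": -0.14}, {"dx": 0, "dy": 0, "dz": 0, "spin": -0.14}, {"dx": 0, "dy": 0, "dz": 0, "spin": -0.14}, {"dx": 0, "dy": 0, "dz": 0, "spin": -0.14}, {"dx": 0, "dy": 0, "dz": 0, "spin": -0.14}, {"dx": 0, "dy": 0, "dz": 0, "spin": -0.137}], "claw": 7.0, "squeeze": 35}}

```text
time: 25.3
ee_pos: [0.4377, -0.3089, 0.3372]
eef_rot: [0.705, 0.709, 0.0, -0.0]
ft_force: [-0.0, 1.4, -1.5]
width: 0.0701
grip_force: 0.0
```

Call:
{"fn": "move_arm", "kwargs": {"steps": [{"dx": 2, "dy": 0, "dz": 0, "spin": 0}, {"dx": 4, "dy": -0.2, "dz": 0, "spin": 0}, {"dx": 4.5, "dy": -0.2, "dz": 0, "spin": 0}, {"dx": 4.5, "dy": -0.2, "dz": 0, "spin": 0}, {"dx": 4.5, "dy": -0.2, "dz": 0, "spin": 0}, {"dx": 4.5, "dy": -0.2, "dz": 0, "spin": 0}, {"dx": 4.5, "dy": -0.2, "dz": 0, "spin": 0}, {"dx": 4.5, "dy": -0.2, "dz": 0, "spin": 0}, {"dx": 4.5, "dy": -0.1, "dz": 0, "spin": 0}, {"dx": 4.5, "dy": 0, "dz": 0, "spin": 0}, {"dx": 4.5, "dy": 0, "dz": 0, "spin": 0}, {"dx": 4.5, "dy": 0, "dz": 0, "spin": 0}]}}

```text
time: 26.5
ee_pos: [0.4218, 0.2036, 0.3376]
eef_rot: [0.707, 0.707, 0.001, -0.0]
ft_force: [1.2, -0.8, -0.5]
width: 0.07
grip_force: 0.0
```

Call:
{"fn": "move_arm", "kwargs": {"steps": [{"dx": 4, "dy": 0, "dz": 0, "spin": 0}, {"dx": 3, "dy": 0, "dz": 0, "spin": 0}, {"dx": 2, "dy": 0, "dz": 0, "spin": 0}, {"dx": 0.8, "dy": 0, "dz": 0, "spin": 0}, {"dx": 0, "dy": 0, "dz": 0, "spin": 0}, {"dx": 0, "dy": 0, "dz": 0, "spin": 0}]}}

```text
time: 27.1
ee_pos: [0.4221, 0.2982, 0.3371]
eef_rot: [0.707, 0.707, -0.0, 0.0]
ft_force: [-0.2, -0.8, 0.9]
width: 0.0696
grip_force: 0.0
```

Call:
{"fn": "move_arm", "kwargs": {"steps": [{"dx": 0.1, "dy": -0.2, "dz": 1.5, "spin": 0}, {"dx": 0, "dy": 0, "dz": 2, "spin": 0}, {"dx": 0, "dy": 0, "dz": 2, "spin": 0}, {"dx": 0, "dy": 0, "dz": 1.1, "spin": 0}, {"dx": 0, "dy": 0, "dz": 0, "spin": 0}]}}

```text
time: 27.6
ee_pos: [0.4196, 0.2988, 0.2701]
eef_rot: [0.708, 0.707, -0.001, -0.0]
ft_force: [-0.7, 0.4, 0.1]
width: 0.0702
grip_force: 0.0
```

Call:
{"fn": "move_arm", "kwargs": {"steps": [{"dx": 0, "dy": 0, "dz": 0, "spin": 0}, {"dx": 0, "dy": 0, "dz": 0, "spin": 0}, {"dx": 0, "dy": 0, "dz": 0, "spin": 0}, {"dx": 0, "dy": 0, "dz": 0, "spin": 0}, {"dx": 0, "dy": 0, "dz": 0, "spin": 0}, {"dx": 0, "dy": 0, "dz": 0, "spin": 0}, {"dx": 0, "dy": 0, "dz": 0, "spin": 0}], "claw": 4.0}}

```text
time: 28.3
ee_pos: [0.4198, 0.3001, 0.2717]
eef_rot: [0.707, 0.707, 0.0, 0.0]
ft_force: [-0.7, -0.2, 5.8]
width: 0.0454
grip_force: 35.0
```

Call:
{"fn": "move_arm", "kwargs": {"steps": [{"dx": 0, "dy": 0, "dz": -0.5, "spin": 0}, {"dx": 0, "dy": 0, "dz": -1.5, "spin": 0}, {"dx": 0, "dy": 0, "dz": -2, "spin": 0}, {"dx": 0, "dy": 0, "dz": -1, "spin": 0}]}}

```text
time: 28.7
ee_pos: [0.4198, 0.3001, 0.3225]
eef_rot: [0.707, 0.707, 0.001, 0.0]
ft_force: [-0.0, -0.4, -2.4]
width: 0.0453
grip_force: 35.0
```

Call:
{"fn": "move_arm", "kwargs": {"steps": [{"dx": -0.6, "dy": 0.1, "dz": 0, "spin": 0}, {"dx": -2, "dy": 0.4, "dz": 0, "spin": 0}, {"dx": -3.5, "dy": 0.6, "dz": 0, "spin": 0}, {"dx": -4, "dy": 0.6, "dz": 0, "spin": 0}, {"dx": -4, "dy": 0.6, "dz": 0, "spin": 0}, {"dx": -4, "dy": 0.7, "dz": 0, "spin": 0}, {"dx": -4, "dy": 0.7, "dz": 0, "spin": 0}, {"dx": -4, "dy": 0.7, "dz": 0, "spin": 0}, {"dx": -4, "dy": 0.6, "dz": 0, "spin": 0}, {"dx": -3, "dy": 0.4, "dz": 0, "spin": 0}, {"dx": -1.5, "dy": 0.2, "dz": 0, "spin": 0}, {"dx": -0.55, "dy": 0, "dz": 0, "spin": 0}]}}

```text
time: 29.9
ee_pos: [0.4752, -0.0538, 0.3202]
eef_rot: [0.708, 0.706, -0.001, -0.0]
ft_force: [0.1, 0.6, -2.9]
width: 0.0452
grip_force: 35.0
```

Call:
{"fn": "move_arm", "kwargs": {"steps": [{"dx": 0, "dy": 0, "dz": 0.8, "spin": 0}, {"dx": 0, "dy": 0, "dz": 2, "spin": 0}, {"dx": 0, "dy": 0, "dz": 1.4, "spin": 0}, {"dx": 0, "dy": 0, "dz": 0.5, "spin": 0}, {"dx": 0, "dy": 0, "dz": 0.2, "spin": 0}, {"dx": 0, "dy": 0, "dz": 0, "spin": 0}, {"dx": 0, "dy": 0, "dz": 0, "spin": 0}]}}

```text
time: 30.6
ee_pos: [0.4752, -0.0503, 0.2728]
eef_rot: [0.707, 0.708, -0.0, -0.001]
ft_force: [-8.0, 1.9, 11.3]
width: 0.0453
grip_force: 35.0
```

Call:
{"fn": "move_arm", "kwargs": {"steps": [{"dx": 0, "dy": 0, "dz": 0, "spin": 0}, {"dx": 0, "dy": 0, "dz": 0, "spin": 0}, {"dx": 0, "dy": 0, "dz": 0, "spin": 0}, {"dx": 0, "dy": 0, "dz": 0, "spin": 0}, {"dx": 0, "dy": 0, "dz": -2, "spin": 0}, {"dx": 0, "dy": 0, "dz": -3, "spin": 0}, {"dx": 0, "dy": 0, "dz": -2, "spin": 0}, {"dx": 2, "dy": 0.2, "dz": 0, "spin": 0}, {"dx": 4, "dy": 0.4, "dz": 0, "spin": 0}, {"dx": 4.5, "dy": 0.4, "dz": 0, "spin": 0}, {"dx": 4.5, "dy": 0.4, "dz": 0, "spin": 0}, {"dx": 4.5, "dy": 0.4, "dz": 0, "spin": 0}], "claw": 7.0}}

```text
time: 31.8
ee_pos: [0.4936, 0.1452, 0.3424]
eef_rot: [0.707, 0.707, 0.0, 0.0]
ft_force: [0.2, 0.6, 0.6]
width: 0.0699
grip_force: 0.0
```

Call:
{"fn": "move_arm", "kwargs": {"steps": [{"dx": 4.5, "dy": 0.4, "dz": 0, "spin": 0}, {"dx": 4, "dy": 0.4, "dz": 0, "spin": 0}, {"dx": 3.5, "dy": 0.4, "dz": 0, "spin": 0}, {"dx": 2, "dy": 0.3, "dz": 0, "spin": 0}, {"dx": 1.1, "dy": 0.1, "dz": 0, "spin": 0}, {"dx": 0, "dy": 0, "dz": 0, "spin": 0}, {"dx": 0, "dy": 0, "dz": 0, "spin": 0}]}}

```text
time: 32.5
ee_pos: [0.5099, 0.2933, 0.3421]
eef_rot: [0.707, 0.707, -0.0, 0.0]
ft_force: [-0.6, -0.5, 0.6]
width: 0.0697
grip_force: 0.0
```

Call:
{"fn": "move_arm", "kwargs": {"steps": [{"dx": 0.2, "dy": 0, "dz": 2, "spin": 0}, {"dx": 0, "dy": 0, "dz": 2, "spin": 0}, {"dx": 0, "dy": 0, "dz": 2, "spin": 0}, {"dx": 0, "dy": 0, "dz": 1, "spin": 0}, {"dx": 0, "dy": 0, "dz": 0, "spin": 0}]}}

```text
time: 33.0
ee_pos: [0.5097, 0.295, 0.2712]
eef_rot: [0.708, 0.707, -0.001, -0.0]
ft_force: [1.6, -0.5, 0.3]
width: 0.0702
grip_force: 0.0
```

Call:
{"fn": "move_arm", "kwargs": {"steps": [{"dx": 0, "dy": 0, "dz": 0, "spin": 0}, {"dx": 0, "dy": 0, "dz": 0, "spin": 0}, {"dx": 0, "dy": 0, "dz": 0, "spin": 0}, {"dx": 0, "dy": 0, "dz": 0, "spin": 0}, {"dx": 0, "dy": 0, "dz": 0, "spin": 0}, {"dx": 0, "dy": 0, "dz": 0, "spin": 0}, {"dx": 0, "dy": 0, "dz": 0, "spin": 0}], "claw": 4.0}}

```text
time: 33.7
ee_pos: [0.5098, 0.2966, 0.2728]
eef_rot: [0.707, 0.707, 0.0, 0.0]
ft_force: [-0.6, -1.3, 4.8]
width: 0.045
grip_force: 35.0
```

Call:
{"fn": "move_arm", "kwargs": {"steps": [{"dx": 0, "dy": 0, "dz": -0.5, "spin": 0}, {"dx": 0, "dy": 0, "dz": -1.5, "spin": 0}, {"dx": 0, "dy": 0, "dz": -2, "spin": 0}, {"dx": 0, "dy": 0, "dz": -1, "spin": 0}, {"dx": 0, "dy": 0, "dz": 0, "spin": 0}]}}

```text
time: 34.2
ee_pos: [0.51, 0.2968, 0.3243]
eef_rot: [0.707, 0.707, 0.002, 0.0]
ft_force: [0.8, 0.2, -2.2]
width: 0.0454
grip_force: 35.0
```

Call:
{"fn": "move_arm", "kwargs": {"steps": [{"dx": -0.6, "dy": -0.1, "dz": 0, "spin": 0}, {"dx": -1.8, "dy": -0.2, "dz": 0, "spin": 0}, {"dx": -3, "dy": -0.3, "dz": 0, "spin": 0}, {"dx": -3.5, "dy": -0.4, "dz": 0, "spin": 0}, {"dx": -3.5, "dy": -0.4, "dz": 0, "spin": 0}, {"dx": -3.5, "dy": -0.4, "dz": 0, "spin": 0}, {"dx": -3, "dy": -0.4, "dz": 0, "spin": 0}, {"dx": -2.2, "dy": -0.2, "dz": 0, "spin": 0}, {"dx": -1.2, "dy": -0.2, "dz": 0, "spin": 0}, {"dx": -0.55, "dy": 0, "dz": 0, "spin": 0}, {"dx": 0, "dy": 0, "dz": 0.8, "spin": 0}, {"dx": 0, "dy": 0, "dz": 1.5, "spin": 0}]}}

```text
time: 35.4
ee_pos: [0.484, 0.069, 0.2993]
eef_rot: [0.707, 0.708, 0.001, 0.0]
ft_force: [-0.3, -0.4, -3.2]
width: 0.0452
grip_force: 35.0
```

Call:
{"fn": "move_arm", "kwargs": {"steps": [{"dx": 0, "dy": 0, "dz": 1.5, "spin": 0}, {"dx": 0, "dy": 0, "dz": 0.8, "spin": 0}, {"dx": 0, "dy": 0, "dz": 0.25, "spin": 0}, {"dx": 0, "dy": 0, "dz": 0, "spin": 0}, {"dx": 0, "dy": 0, "dz": 0, "spin": 0}]}}

```text
time: 35.9
ee_pos: [0.4837, 0.0687, 0.2738]
eef_rot: [0.707, 0.707, 0.0, -0.0]
ft_force: [-0.3, 1.2, -0.2]
width: 0.0455
grip_force: 35.0
```

Call:
{"fn": "move_arm", "kwargs": {"steps": [{"dx": 0, "dy": 0, "dz": 0, "spin": 0}, {"dx": 0, "dy": 0, "dz": 0, "spin": 0}, {"dx": 0, "dy": 0, "dz": 0, "spin": 0}, {"dx": 0, "dy": 0, "dz": 0, "spin": 0}, {"dx": 0, "dy": 0, "dz": -2, "spin": 0}, {"dx": 0, "dy": 0, "dz": -3, "spin": 0}, {"dx": 0, "dy": 0, "dz": -2, "spin": 0}, {"dx": 2, "dy": 1, "dz": 0, "spin": 0}, {"dx": 3.5, "dy": 1.8, "dz": 0, "spin": 0}, {"dx": 4, "dy": 2.1, "dz": 0, "spin": 0}, {"dx": 4, "dy": 2.1, "dz": 0, "spin": 0}, {"dx": 4, "dy": 2.1, "dz": 0, "spin": 0}], "claw": 7.0}}

```text
time: 37.1
ee_pos: [0.5755, 0.2443, 0.3438]
eef_rot: [0.707, 0.707, 0.0, 0.0]
ft_force: [0.7, -0.3, 0.9]
width: 0.07
grip_force: 0.0
```

Call:
{"fn": "move_arm", "kwargs": {"steps": [{"dx": 3, "dy": 1.6, "dz": 0, "spin": 0}, {"dx": 1.5, "dy": 0.7, "dz": 0, "spin": 0}, {"dx": 0.3, "dy": 0.2, "dz": 0, "spin": 0}, {"dx": 0, "dy": 0, "dz": 0, "spin": 0}, {"dx": 0, "dy": 0, "dz": 0, "spin": 0}]}}

```text
time: 37.6
ee_pos: [0.5998, 0.2897, 0.3438]
eef_rot: [0.708, 0.707, -0.0, 0.0]
ft_force: [-0.9, -0.6, 0.6]
width: 0.0697
grip_force: 0.0
```

Call:
{"fn": "move_arm", "kwargs": {"steps": [{"dx": 0.05, "dy": 0, "dz": 2, "spin": 0}, {"dx": 0, "dy": 0, "dz": 2, "spin": 0}, {"dx": 0, "dy": 0, "dz": 2, "spin": 0}, {"dx": 0, "dy": 0, "dz": 1.1, "spin": 0}, {"dx": 0, "dy": 0, "dz": 0, "spin": 0}, {"dx": 0, "dy": 0, "dz": 0, "spin": 0}]}}

```text
time: 38.2
ee_pos: [0.5999, 0.2911, 0.2737]
eef_rot: [0.707, 0.707, 0.0, 0.0]
ft_force: [0.5, -0.6, 0.2]
width: 0.0702
grip_force: 0.0
```

Call:
{"fn": "move_arm", "kwargs": {"steps": [{"dx": 0, "dy": 0, "dz": 0, "spin": 0}, {"dx": 0, "dy": 0, "dz": 0, "spin": 0}, {"dx": 0, "dy": 0, "dz": 0, "spin": 0}, {"dx": 0, "dy": 0, "dz": 0, "spin": 0}, {"dx": 0, "dy": 0, "dz": 0, "spin": 0}, {"dx": 0, "dy": 0, "dz": 0, "spin": 0}, {"dx": 0, "dy": 0, "dz": 0, "spin": 0}], "claw": 4.0}}

```text
time: 38.9
ee_pos: [0.5998, 0.2915, 0.2731]
eef_rot: [0.707, 0.707, 0.0, 0.0]
ft_force: [1.5, -0.9, 1.9]
width: 0.0454
grip_force: 35.0
```

Call:
{"fn": "move_arm", "kwargs": {"steps": [{"dx": 0, "dy": 0, "dz": -0.5, "spin": 0}, {"dx": 0, "dy": 0, "dz": -1.5, "spin": 0}, {"dx": 0, "dy": 0, "dz": -2, "spin": 0}, {"dx": 0, "dy": 0, "dz": -2, "spin": 0}, {"dx": 0, "dy": 0, "dz": -1, "spin": 0}, {"dx": 0, "dy": 0, "dz": 0, "spin": 0}]}}

```text
time: 39.5
ee_pos: [0.5999, 0.2917, 0.3449]
eef_rot: [0.707, 0.707, 0.001, 0.0]
ft_force: [-1.5, 0.1, -2.9]
width: 0.0455
grip_force: 35.0
```

Call:
{"fn": "move_arm", "kwargs": {"steps": [{"dx": -0.6, "dy": 0.1, "dz": 0, "spin": 0}, {"dx": -2, "dy": 0.35, "dz": 0, "spin": 0}, {"dx": -3.4, "dy": 0.6, "dz": 0, "spin": 0}, {"dx": -4, "dy": 0.7, "dz": 0, "spin": 0}, {"dx": -4, "dy": 0.7, "dz": 0, "spin": 0}, {"dx": -4, "dy": 0.7, "dz": 0, "spin": 0}, {"dx": -4, "dy": 0.6, "dz": 0, "spin": 0}, {"dx": -3.5, "dy": 0.6, "dz": 0, "spin": 0}, {"dx": -2.4, "dy": 0.4, "dz": 0, "spin": 0}, {"dx": -1.2, "dy": 0.1, "dz": 0, "spin": 0}, {"dx": -0.4, "dy": 0, "dz": 0.8, "spin": 0}, {"dx": 0, "dy": 0, "dz": 2, "spin": 0}]}}

```text
time: 40.7
ee_pos: [0.6484, -0.0029, 0.3152]
eef_rot: [0.707, 0.707, 0.001, 0.001]
ft_force: [-0.5, 0.4, -2.3]
width: 0.0456
grip_force: 35.0
```

Call:
{"fn": "move_arm", "kwargs": {"steps": [{"dx": 0, "dy": 0, "dz": 1.8, "spin": 0}, {"dx": 0, "dy": 0, "dz": 1.4, "spin": 0}, {"dx": 0, "dy": 0, "dz": 0.6, "spin": 0}, {"dx": 0, "dy": 0, "dz": 0.25, "spin": 0}, {"dx": 0, "dy": 0, "dz": 0, "spin": 0}, {"dx": 0, "dy": 0, "dz": 0, "spin": 0}]}}

```text
time: 41.3
ee_pos: [0.6485, -0.0035, 0.275]
eef_rot: [0.707, 0.707, 0.0, 0.001]
ft_force: [-0.8, 0.0, -2.7]
width: 0.0453
grip_force: 35.0
```

Call:
{"fn": "move_arm", "kwargs": {"steps": [{"dx": 0, "dy": 0, "dz": 0, "spin": 0}, {"dx": 0, "dy": 0, "dz": 0, "spin": 0}, {"dx": 0, "dy": 0, "dz": 0, "spin": 0}, {"dx": 0, "dy": 0, "dz": 0, "spin": 0}, {"dx": 0, "dy": 0, "dz": -2, "spin": 0}, {"dx": 0, "dy": 0, "dz": -3, "spin": 0}, {"dx": -1, "dy": -2, "dz": -3, "spin": 0}, {"dx": -2, "dy": -3, "dz": -3, "spin": 0}, {"dx": -2, "dy": -2, "dz": -1, "spin": 0}, {"dx": -1, "dy": -1, "dz": 0, "spin": 0}, {"dx": 0, "dy": 0, "dz": 0, "spin": 0}], "claw": 7.0}}

```text
time: 42.4
ee_pos: [0.5674, -0.0652, 0.3943]
eef_rot: [0.708, 0.706, -0.0, 0.0]
ft_force: [-0.4, -0.2, -0.5]
width: 0.0697
grip_force: 0.0
```

Run:
```python
from h import *
s=telemetry.read_state();print(s['ee_pos'])
c=imaging.camera('wrist')
cv2.imwrite('pics/r8.png',rect(c,.007,.42,.74,-.12,.14,2200))
```

```text
[ 0.56735958 -0.06520794  0.39425036]
```

View pics/r8.png

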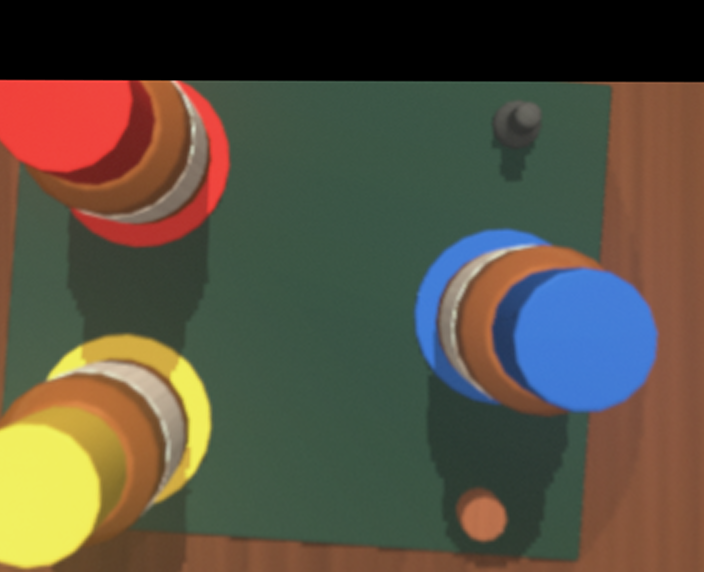

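All three jars stand on the right coasters: red at (145,160), yellow at (125,420), blue at (500,316). Next is a numeric check of how well centred they are.

Run:
```python
from h import *
from scipy.optimize import least_squares
c=imaging.camera('wrist')
def circ(p):
    f=least_squares(lambda q:np.hypot(p[:,0]-q[0],p[:,1]-q[1])-q[2],[p[:,0].mean(),p[:,1].mean(),.03],loss='soft_l1',f_scale=.0005).x
    return f.round(4)
for nm,lo,hi,cap0 in [('blue',(100,150,60),(116,255,255),(.6485,-.0035)),('yel',(24,150,80),(34,255,255),(.476,-.052)),('red',(0,215,120),(5,255,255),(.484,.067))]:
    for z,rad in [(.121,.023),(.007,.040)]:
        im=rect(c,z,cap0[0]-.06,cap0[0]+.06,cap0[1]-.06,cap0[1]+.06,4000)
        m=cv2.inRange(cv2.cvtColor(im,cv2.COLOR_BGR2HSV),lo,hi)
        cs,_=cv2.findContours(m,cv2.RETR_EXTERNAL,cv2.CHAIN_APPROX_NONE)
        p=np.vstack(cs)[:,0]/4000.; p=np.c_[cap0[0]-.06+p[:,0],cap0[1]+.06-p[:,1]]
        d=np.hypot(*(p-cap0).T); p=p[abs(d-rad)<.0045]
        print(nm,z,len(p),circ(p) if len(p)>20 else None)
```

```text
blue 0.121 545 [ 0.6466 -0.0048  0.0235]
blue 0.007 655 [ 0.6478 -0.0037  0.0393]
yel 0.121 518 [ 0.4748 -0.0539  0.0225]
yel 0.007 469 [ 0.4759 -0.0518  0.0393]Traceback (most recent call last):
  File "<stdin>", line 12, in <module>
    return _nx.concatenate(arrs, 0, dtype=dtype, casting=casting)
           ~~~~~~~~~~~~~~~^^^^^^^^^^^^^^^^^^^^^^^^^^^^^^^^^^^^^^^
ValueError: need at least one array to concatenate
```

Jars are centred to within about 2 mm, which is inside the measurement error. Handing in.

```bash
python3 -c "
from bench import job
print(job.close_job())"
```

```text
the job is handed in; nothing more can be done
None
```

The job is handed in: the brass gauge lies flat in the tray, interlocked with the steel one, and each jar is upright on the coaster of its own cap colour (red by eye, yellow and blue measured within about 2 mm of centre).

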